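# Click the heel stop of a sole gauge into its notch and hold it

## Robot

A 6-joint arm with a two-finger parallel gripper is mounted at the origin on the work surface. World frame = base frame: x ahead of the robot, y to its left, z up, the work surface at z = 0. Lengths are in m, angles in rad, forces in N, time in s.
With the tool pointing down it reaches from about 0.35 to 0.975 m from the base axis. Payload 4.9 kg.
Tool frame: the origin (TCP) lies midway between the tips of the shut fingers; the grasp point (between the pads) lies 19 mm behind it; z points along the fingers, x is the direction in which the jaws open and shut, and the axes are right-handed (so a half turn about z gives the same grasp; the last joint's range is limited). The gripper opens to 85 mm and grips with 20 to 120 N. Pads are 22 mm wide; open, the fingers measure 114 mm over their backs; the gripper's body (76 mm by 85 mm) begins 54 mm behind the grasp point. The pads swing forward as they close: fully open they stand 13 mm farther back than shut.
Start: joints at [-1.261, 0.053, 1.613, -0, 1.476, -0.119], TCP at [0.26, -0.568, 0.194] pointing down, gripper open.
Joint ranges: [-3.01, 3.01], [-1.01, 2.22], [0.06, 2.58], [-1.02, 4.17], [0.09, 2.62], [-3.14, 3.14]. Speed limits (rad/s): [2.57, 2.57, 3.14, 3.14, 3.14, 3.14].

## Interface

Orientations are given as a rotation vector (axis times angle).
In Python, from station import ctrl gives the robot as it stands.
- The arm moves only by the tool step_arm, never from a script. Its argument "increments" is text: rows parted by semicolons, each of 6 numbers parted by spaces: the shift along the tool's x, y, z as a fraction of full scale, then the turn, a rotation vector about the tool's x, y, z as a fraction of full scale. In form: x y z rx ry rz; .... A call has 1 to 12 rows; each row shifts and turns the commanded pose from where the row before left it, along the tool's axes as they then stand; what a row does not reach is not made up. Full scale, the value 1, is 0.025 m for a shift and 0.1 rad for a turn. A row lasts 1/12 s, in which the tool goes at most 41.7 mm and 7.16 degrees, less where a joint would pass 70% of its speed; a pose out of reach is approached as far as the arm can. A call with a number of a shift or a turn outside -1 to 1 is refused whole. A call with a gripper value outside its range is refused whole. "fingers" is the opening, from -1 (shut) to 1 (fully open), so that 0 is half open, set as the call begins (left out, the last holds). The fingers move at their own pace and stop on an object; "newtons" is the grip in N (left out, the last holds). Time passes only in rows, so rows that do not move let the fingers close. It gives the time, the measured TCP pose, the force and the opening at its end, in the units of the state.
- ctrl.get_obs(): the state, without advancing time (a new reading comes with each control period).
- ctrl.get_image(name): name is "scene" or "top"; returns a dict with "pixels" (400x640x3 uint8, red, green, blue), "intrinsics" (3x3 intrinsics, pixels), "eye" and "orientation" of the camera in the world. Camera axes: x right, y down, z forward; pixel columns grow to the right and rows downward; lengths in m; the calibration is good to about 2 mm. A picture is of the moment at which its call begins. There is no depth.
- ctrl.finish_job(): hands the job in, once; it reports no verdict.
The state is a dict: "t": time; "q": joint angles; "dq": joint speeds; "effort": joint torques, N m; "tool_pos": TCP position; "tool_rot": TCP orientation; "contact_force": force on the tool from outside, world axes, zero at the start; "wrist_torque": the same for the moment, N m; "opening": finger opening in m.
Only numpy, scipy, OpenCV 4.12 (cv2) and the standard library are available. Lean on these libraries where they do the work, as an engineer would, in place of code of your own. Each camera call takes 0.05 s, during which the arm holds its last target.

## Task

On the shoe bench's sole gauge, pull the orange lock cap straight up until it clicks into its raised position and leave it up; then take the red grip of the heel stop between the fingers and slide it along the rail towards the yellow notch clamp until you feel its ball drop into the notch, without running on past it. Finish still holding the red grip, with the heel stop at rest in the notch, and leave the clamp and the other things on the bench undisturbed.

Things in the scene. Friction and masses are not known exactly. Their poses are not given: they have to be found in the camera images.
- jig: The sole gauge, fixed to the bench: an aluminium base 130 (x) x 430 (y) x 12 mm with a black pad and white ticks, a steel rail along its y axis (24 wide, top 26 mm above the bench) and, at the rail's -y end, a blue lock housing 52 x 64 mm, top 48 mm above the bench. Origin on the bench under the rail's middle; the base spans x -85 to +45 mm; y points along the rail in the direction in which the heel stop must slide, z up.
- cap_grip (a point): Centre of the orange head of the lock cap, 30 mm across and 26 mm tall (it ends 13 mm above and below this point), on a steel stem on top of the blue housing. Down, this point is 77 mm above the bench and 29 mm above the housing; it lies 147 mm to -y of the gauge's origin, on the rail's line. A sprung ball holds the cap down (about 5 to 8 N to pull it free) and a second notch holds it raised.
- lock_cap (a joint): Lift of the lock cap in m: 0 down (the heel stop is locked), clicks in raised at 0.014, end stop 0.016; from 0.011 up the heel stop is free. The cap is captive and stays up when let go.
- grip (a point): Centre of the red upright grip of the heel stop, 16 mm thick (across the rail, x), 30 mm long (along the rail, y), 44 mm tall, its top 20 mm above this point; 66 mm above the bench. It stands on a dark steel carriage 40 x 50 mm, top 42 mm above the bench, with a white heel cup on the -x side. Axes as the gauge's. At the start it is 54 to 62 mm from the lock cap's axis, towards +y. The gap to the cap makes it best to pinch both across the rail (along x).
- heel_stop (a joint): Travel of the heel stop along the rail in m, 0 at the locked end, growing towards +y, at most 0.225. While the cap is down it can move only to 0.012. It slides with about 1 N of friction.
- notch (a point): Where the centre of the red grip is when the heel stop's sprung ball sits in the notch: on the rail's line, 66 mm above the bench, in line with the black mark on the yellow clamp (18 x 30 x 18 mm, top 30 mm above the bench, with a black thumb screw, on the rail's +x side). A white mark on the carriage then meets the black one. The notch pulls the heel stop in from about 3 mm either side if the grip is let loose; pushing it out takes about 10 N.
- clamp (a joint): Position of the yellow notch clamp along the rail in m (0 to 0.10), as set by the last user; 0 puts the notch abreast of the gauge's origin. It is tight and must not be moved.
- last_green: Bystander: green plastic shoe last, 200 x 58 x 110 mm, lying sole down; origin at its underside. Leave it alone.
- outsole: Bystander: flat black rubber outsole, about 220 x 84 x 6 mm; origin at its underside. Leave it alone.
- hammer: Bystander: hammer lying on the bench; origin at its underside. Leave it alone.
- glue_jar: Bystander: white closed jar with an orange label and black cap, 68 across, 85 mm tall; origin at its underside. Leave it alone.
- brush: Bystander: brush lying on the bench; origin at its underside. Leave it alone.
- thread_spool: Bystander: red spool, 48 across, 53 mm tall, standing; origin at its underside. Leave it alone.
- wax_block: Bystander: small grey wax block, 20 x 36 x 14 mm, lying on the black pad of the gauge's base beside the blue housing; origin at its underside. Leave it alone.

How it is judged:
On the way, in this order (a step that is already met when the one before it is completed fails the run):
1. the lock cap is pulled up to its raised click (value of joint lock_cap above 0.012 m), for 0.2 s.
2. the heel stop sits in the notch (within 2.5 mm) (y of grip in the frame of notch between -0.0025 and 0.0025 m), for 0.3 s.
At the end, for the whole second after the job is handed in: The heel stop is at rest with its ball in the notch (its grip within 2.5 mm of the notch point along the rail), the lock cap is still up (over 11 mm), and the red grip is held between the fingers: they press on it with over 2 N and the grasp point is within 30 mm of the grip's centre (all of step 2 and value of joint lock_cap above 0.011 m and velocity of joint heel_stop between -0.005 and 0.005 m/s and contact force between the fingers and heel_stop above 2 N and distance between the grasp point and grip below 0.03 m); the arm keeps its last pose, push and grip.
It fails at once if the heel stop ran on more than 12 mm past the notch (y of grip in the frame of notch above 0.012 m).
It fails at once if the notch clamp was shifted by more than 4 mm along its rail (distance of notch from where it was at the start of the episode above 0.004 m).
It fails at once if another thing on the bench was moved by more than 20 mm (distance of any of last_green, outsole, hammer, glue_jar, brush, thread_spool, wax_block from where it was at the start of the episode above 0.02 m).
It also fails if it takes over 45 s, if anything falls off the work surface, if the arm or the gripper's body presses on something with over 40 N, if the wrist force passes 120 N, or if a joint passes its speed limit or range.

## Working session

There is one attempt and no reset: what is moved stays moved. The work goes in short steps, Python scripts to look and compute and a tool call to move; the robot and the scene stay as the last step left them, time stands still between calls to the robot, and variables do not carry over. Pictures are saved under pics/ and viewed, and the job is handed in when it is done.

Besides the shell and the picture viewer there is one more tool, called after "Emit:" as name(argument=value, ...), one argument or row to a line, values as JSON. step_arm: Moves the arm, as the interface text tells. Shift numbers are shares of 0.025 m and turn numbers shares of 0.1 rad, none past 1 either way. Its arguments: {"type":"object","properties":{"increments":{"type":"string"},"fingers":{"type":"number"},"newtons":{"type":"number"}},"required":["increments"]}

```bash
mkdir -p pics; ls; python3 - <<'E'
from station import ctrl
import cv2,numpy as np
o=ctrl.get_obs()
for k,v in o.items(): print(k,np.round(v,4))
for n in("scene","top"):
    d=ctrl.get_image(n); cv2.imwrite(f"pics/{n}0.png",d["pixels"][:,:,::-1]); print(n,np.round(d["intrinsics"],2).tolist(),np.round(d["eye"],4),np.round(d["orientation"],4).tolist())
E
```

```text
pics
t 0.0
q [-1.261   0.0533  1.6143  0.      1.476  -0.119 ]
dq [ 0.0008 -0.0011  0.0003 -0.0008 -0.0011 -0.0001]
effort [ 8.00000e-04 -3.93686e+01 -3.70172e+01  1.00000e-04  7.10000e-03
 -0.00000e+00]
tool_pos [ 0.2596 -0.5677  0.1923]
tool_rot [-2.6420e+00  1.6973e+00  2.5000e-03]
contact_force [ 0.1575 -0.2806  0.8335]
wrist_torque [-0.0454 -0.0063  0.04  ]
opening 0.0856
scene [[386.95, 0.0, 320.4], [0.0, 386.95, 201.04], [0.0, 0.0, 1.0]] [0.959  0.3402 0.9522] [-1.2004, -2.5113, 0.7649]
top [[438.13, 0.0, 327.14], [0.0, 438.13, 194.91], [0.0, 0.0, 1.0]] [ 0.3109 -0.0093  1.615 ] [-2.1671, 2.1475, -0.1469]
```

View pics/scene0.png

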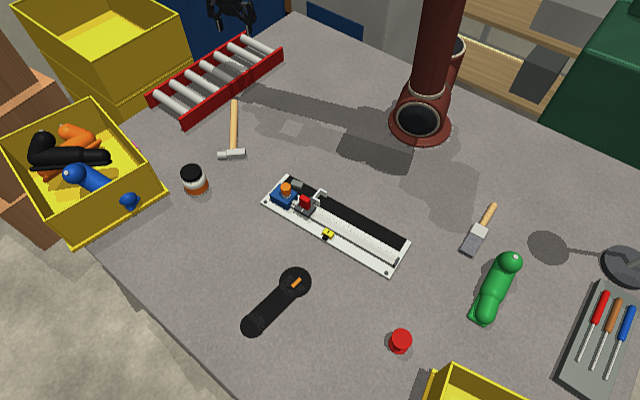

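View pics/top0.png

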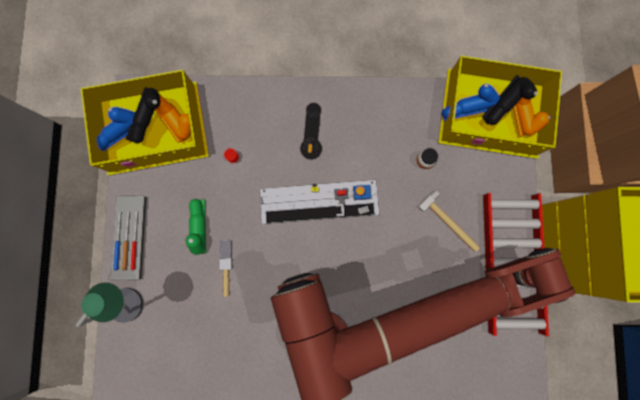

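The scene view shows the gauge at about (335,225), with the orange cap at (286,188), the red grip at (305,202) and the yellow clamp at (328,234). In the top view the cap is at (362,191), the grip at (341,193) and the clamp at (315,188). Next I'll enlarge both.

```bash
python3 - <<'E'
import cv2
a=cv2.imread("pics/scene0.png")[165:285,250:420]; cv2.imwrite("pics/s0c.png",cv2.resize(a,None,fx=4.7,fy=4.7,interpolation=cv2.INTER_CUBIC))
a=cv2.imread("pics/top0.png")[170:235,250:390]; cv2.imwrite("pics/t0c.png",cv2.resize(a,None,fx=5.5,fy=5.5,interpolation=cv2.INTER_CUBIC))
E
```

```text
(no output)
```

View pics/s0c.png

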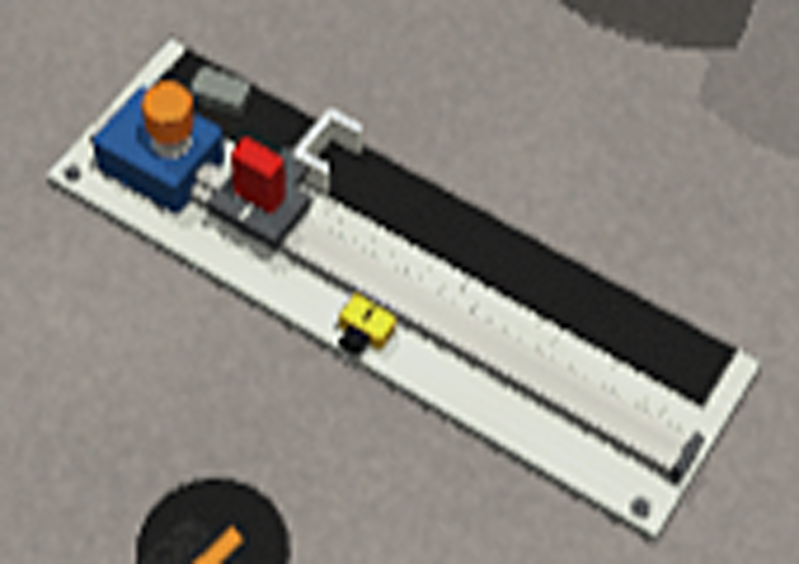

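View pics/t0c.png

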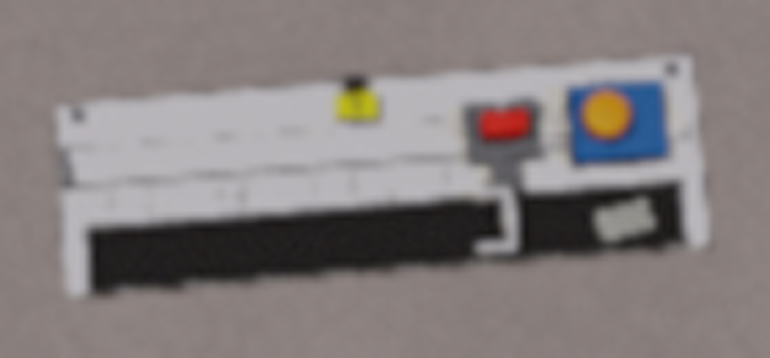

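```bash
cat > h.py <<'E'
import numpy as np, cv2
from scipy.spatial.transform import Rotation as R
CAM={"scene":(386.95,320.4,201.04,[0.959,0.3402,0.9522],[-1.2004,-2.5113,0.7649]),
"top":(438.13,327.14,194.91,[0.3109,-0.0093,1.615],[-2.1671,2.1475,-0.1469])}
def proj(n,P):
    f,cx,cy,e,o=CAM[n]; p=R.from_rotvec(o).inv().apply(np.atleast_2d(P)-e)
    return np.c_[f*p[:,0]/p[:,2]+cx, f*p[:,1]/p[:,2]+cy]
def ray(n,uv,z):
    f,cx,cy,e,o=CAM[n]; e=np.array(e); d=R.from_rotvec(o).apply([(uv[0]-cx)/f,(uv[1]-cy)/f,1])
    return e+d*(z-e[2])/d[2]
def full(n,c,s,off): return [(c[0]+.5)/s-.5+off[0],(c[1]+.5)/s-.5+off[1]]
def jig(p,L):
    c,s=np.cos(p[2]),np.sin(p[2]); L=np.atleast_2d(L)
    return np.c_[p[0]+c*L[:,0]-s*L[:,1],p[1]+s*L[:,0]+c*L[:,1],L[:,2]]
E
python3 - <<'E'
from h import *
from scipy.optimize import least_squares
C=np.array([[-85,-215,12],[45,-215,12],[-85,215,12],[45,215,12],[0,-147,90]])/1e3
S=[full("s",c,4.7,(250,165)) for c in [(178,40),(50,178),(757,368),(655,535),(168,92)]]
T=[full("t",c,5.5,(250,170)) for c in [(708,243),(690,57),(70,293),(57,106),(607,112)]]
for name,sets in (("scene",[("scene",S)]),("top",[("top",T)]),("both",[("scene",S),("top",T)])):
    f=lambda p:np.concatenate([(proj(n,jig(p,C))-U).ravel() for n,U in sets])
    r=least_squares(f,[.5,0,0]); print(name,np.round(r.x,4),"res",np.round(r.fun,1))
p=r.x
for n,u,z in (("scene",full("",(168,92),4.7,(250,165)),.09),("top",full("",(607,112),5.5,(250,170)),.09),
 ("scene",full("",(259,157),4.7,(250,165)),.086),("top",full("",(505,122),5.5,(250,170)),.086),
 ("scene",full("",(369,314),4.7,(250,165)),.03),("top",full("",(358,99),5.5,(250,170)),.03)):
    w=ray(n,u,z); c,s=np.cos(p[2]),np.sin(p[2]); d=w[:2]-p[:2]
    print(n,np.round(w,4),"jig mm",np.round([1e3*(c*d[0]+s*d[1]),1e3*(-s*d[0]+c*d[1])],1))
E
```

```text
scene [0.5147 0.0173 0.0772] res [-0.9 -1.  -0.6 -1.5  1.3 -0.5 -0.   0.9  0.2  1.4]
top [0.5159 0.0128 0.0879] res [ 0.5  0.5  0.4 -0.5 -0.6  0.6 -0.3 -0.5  0.1 -0.1]
both [0.5151 0.0156 0.0813] res [-1.7 -1.  -1.2 -1.5  0.7 -1.  -0.4  0.4 -0.5  1.4 -0.4  1.1 -0.2  0.
 -1.5  0.4 -1.  -0.7 -0.7  0.4]
scene [ 0.5228 -0.1329  0.09  ] jig mm [  -4.5 -148.7]
top [ 0.5284 -0.1334  0.09  ] jig mm [   1.2 -149.6]
scene [ 0.5225 -0.0632  0.086 ] jig mm [  1.  -79.2]
top [ 0.5219 -0.0683  0.086 ] jig mm [ -0.1 -84.3]
scene [0.5386 0.0316 0.03  ] jig mm [24.7 14. ]
top [0.5441 0.0273 0.03  ] jig mm [29.9  9.3]
```

```bash
python3 - <<'E'
import cv2
a=cv2.imread("pics/scene0.png")[175:245,265:345]; cv2.imwrite("pics/s0d.png",cv2.resize(a,None,fx=8,fy=8,interpolation=cv2.INTER_NEAREST))
a=cv2.imread("pics/top0.png")[178:218,300:380]; cv2.imwrite("pics/t0d.png",cv2.resize(a,None,fx=10,fy=10,interpolation=cv2.INTER_NEAREST))
E
```

```text
(no output)
```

View pics/s0d.png

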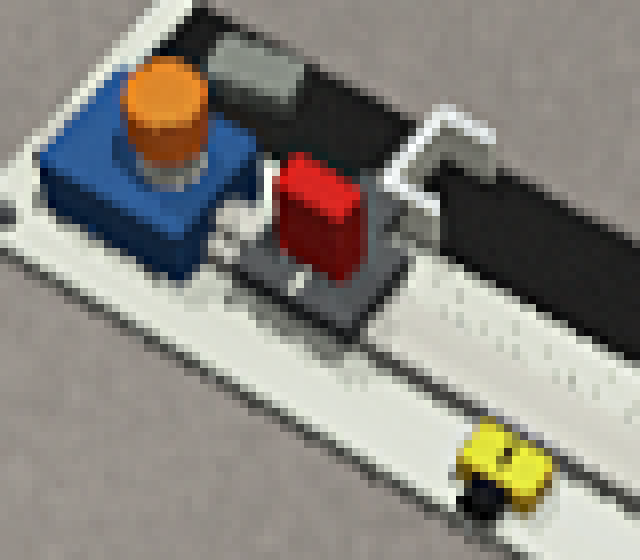

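View pics/t0d.png

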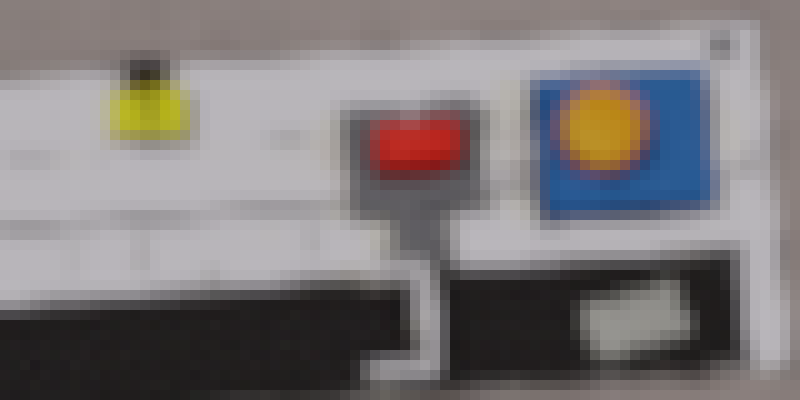

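```bash
python3 - <<'E'
import cv2,numpy as np
def tile(f,pts,s,r,out):
    im=cv2.imread(f); t=[]
    for u,v in pts:
        c=cv2.resize(im[v-r:v+r,u-r:u+r],None,fx=s,fy=s,interpolation=cv2.INTER_NEAREST)
        cv2.putText(c,f"{u-r},{v-r}",(5,12),0,.4,(0,0,255),1); t.append(c)
    cv2.imwrite(out,np.vstack([np.hstack(t[:2]),np.hstack(t[2:])]))
tile("pics/scene0.png",[(287,173),(260,203),(411,243),(389,278)],20,7,"pics/s0e.png")
tile("pics/top0.png",[(378,214),(375,180),(262,223),(260,189)],20,7,"pics/t0e.png")
E
```

```text
(no output)
```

View pics/s0e.png

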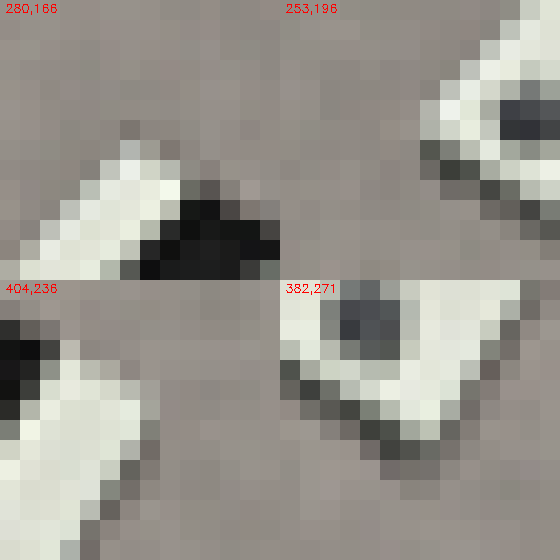

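View pics/t0e.png

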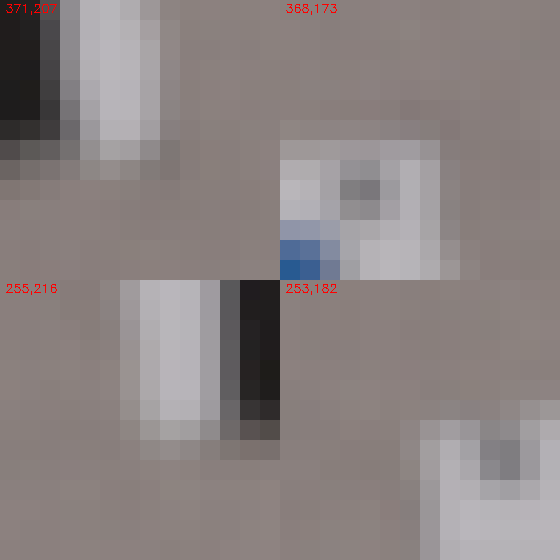

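```bash
cat > fit.py <<'E'
from h import *
from scipy.optimize import least_squares
C=np.array([[-85,-215,12],[45,-215,12],[-85,215,12],[45,215,12],[0,-147,90]])/1e3
M={"scene":[(286.25,172.4),(259.6,201.1),(410.9,241.1),(388.9,278.5),(285.2,185.9),(304.6,197.9),(328.1,231.2)],
"top":[(378.4,214.7),(375.6,179.4),(260.7,223.5),(259.5,188.4),(359.8,190.2),(341.3,192.0),(314.6,187.3)]}
base={k:v for k,v in CAM.items()}
def setcam(n,d):
    f,cx,cy,e,o=base[n]; CAM[n]=(f,cx,cy,np.array(e)+d[:3],(R.from_rotvec(d[3:])*R.from_rotvec(o)).as_rotvec())
def f(q,cal):
    # q: jig3, grip y, notch y, clampmark x, cams 2x6
    P=np.r_[jig(q[:3],np.r_[C,[[0,q[3],.086]],[[q[5],q[4],.03]]])]
    out=[]
    for i,n in enumerate(("scene","top")):
        setcam(n,q[6+6*i:12+6*i]); out.append(((proj(n,P)-M[n])/.4).ravel())
    s=np.r_[[.002]*3,[.002]*3]*(1 if cal else 1e-4)
    return np.concatenate(out+[q[6:12]/s,q[12:]/s])
if __name__=="__main__":
  for cal in (0,1):
    r=least_squares(f,np.r_[.515,.015,.08,-.09,.01,.02,np.zeros(12)],args=(cal,),x_scale=np.r_[[.01]*6,[.001]*12])
    print(np.round(r.x[:6],4),np.round(r.x[6:]*1e3,1)); print(np.round(r.fun[:28]*.4,1)); p=r.x
    print("cap,grip,notch",np.round(jig(p,[[0,-.147,.077],[0,p[3],.066],[0,p[4],.066]]),4).tolist(), "gap",p[3]+.147,"travel",p[4]-p[3])
E
python3 fit.py
```

```text
[ 0.5147  0.0153  0.0843 -0.0811  0.0125  0.0272] [ 0. -0.  0. -0. -0.  0. -0.  0. -0.  0.  0.  0.]
[-0.7 -0.4 -0.7 -0.1  0.4  0.4 -0.2 -0.  -0.4 -0.4 -0.3 -0.6 -0.9  0.4
 -0.3  0.1 -0.7  0.5  0.3  0.1 -0.5  0.1 -0.5  0.1 -0.7 -0.1 -0.7  1.2]
cap,grip,notch [[0.5271, -0.1312, 0.077], [0.5215, -0.0656, 0.066], [0.5137, 0.0277, 0.066]] gap 0.0658891443774118 travel 0.09361010114456458
[ 0.5131  0.0141  0.0844 -0.0812  0.0125  0.0273] [ 0.5 -0.2  2.2 -1.1  0.3 -0.1 -0.5  0.2 -0.9  0.1  1.2  0.4]
[-0.2 -0.1 -0.1  0.1  0.6  0.3  0.  -0.2  0.1 -0.2  0.1 -0.4 -0.6  0.5
  0.1 -0.1 -0.2  0.3  0.7 -0.2 -0.1 -0.2  0.  -0.1 -0.2 -0.4 -0.2  0.9]
cap,grip,notch [[0.5255, -0.1324, 0.077], [0.52, -0.0668, 0.066], [0.5121, 0.0265, 0.066]] gap 0.06576250849188747 travel 0.09370570578591252
```

```bash
python3 - <<'E'
from h import *
def s(c): return full("",c,8,(265,175))
def t(c): return full("",c,10,(300,178))
for a,b in (((443,106),(440,378)),((495,133),(365,380))):
    for z in (.02,.03,.04,.05,.06):
        o=[]
        for n,u in (("scene",s(a)),("top",t(b))):
            w=ray(n,u,z)[:2]-[.514,.0147]; c,q=np.cos(.0844),np.sin(.0844); o.append(np.round([1e3*(c*w[0]+q*w[1]),1e3*(-q*w[0]+c*w[1])],1))
        print(z,*o)
w=ray("scene",s((388,183)),.045)[:2]-[.514,.0147];print(1e3*(c*w[0]+q*w[1]),1e3*(-q*w[0]+c*w[1]))
E
```

```text
0.02 [-89.2 -90. ] [-77.4 -87.6]
0.03 [-83.2 -86. ] [-78.2 -87.1]
0.04 [-77.2 -81.9] [-79.  -86.6]
0.05 [-71.2 -77.9] [-79.8 -86.1]
0.06 [-65.2 -73.8] [-80.6 -85.6]
0.02 [-89.8 -67.2] [-76.1 -60.2]
0.03 [-83.8 -63.4] [-76.9 -59.9]
0.04 [-77.7 -59.6] [-77.7 -59.5]
0.05 [-71.7 -55.8] [-78.5 -59.2]
0.06 [-65.7 -52. ] [-79.3 -58.9]
-35.212533872760886 -77.16127812687303
```

Emit:
step_arm(
  increments="0 0 0 0 0 -1; 0 0 0 0 0 -1; 0 0 0 0 0 -1; 0 0 0 0 0 -1; 0 0 0 0 0 -1; 0 0 0 0 0 -1; 0 0 0 0 0 -1; 0 0 0 0 0 -1; 0 0 0 0 0 -1; 0 0 0 0 0 -1; 0 0 0 0 0 -1; 0 0 0 0 0 -1",
  fingers=1,
)

```text
t: 1.1
tool_pos: [0.2597, -0.568, 0.1928]
tool_rot: [-3.139, -0.099, 0.001]
contact_force: [0.5, -0.3, -0.6]
opening: 0.0855
```

Emit:
step_arm(
  increments="0 0 0 0 0 -0.26; 0 0 0 0 0 0",
)

```text
t: 1.27
tool_pos: [0.2597, -0.568, 0.1928]
tool_rot: [-3.138, -0.132, 0.0]
contact_force: [0.3, 0.1, -0.4]
opening: 0.0854
```

```bash
cat >> h.py <<'E'
J=[.514,.0147,.0844]
def where():
    from station import ctrl
    o=ctrl.get_obs(); r=R.from_rotvec(o["tool_rot"]); m=r.as_matrix(); d=np.array(o["tool_pos"])[:2]-J[:2]; c,s=np.cos(J[2]),np.sin(J[2])
    print("t",round(o["t"],2),"jig mm",np.round([1e3*(c*d[0]+s*d[1]),1e3*(-s*d[0]+c*d[1]),1e3*o["tool_pos"][2]],1),"xdir",round(float(np.arctan2(m[1,0],m[0,0])),4),"zax",np.round(m[:,2],3),"F",np.round(o["contact_force"],1),"open",round(o["opening"],4),"q",np.round(o["q"],2))
    return o
E
python3 -c "
from h import *
where()"
```

```text
t 1.27 jig mm [-302.5 -559.2  192.8] xdir 0.0843 zax [-0.     0.001 -1.   ] F [ 0.3  0.1 -0.4] open 0.0854 q [-1.26  0.05  1.61 -0.    1.48 -1.35]
```

Emit:
step_arm(
  increments="0.67 -0.92 0 0 0 0; 0.67 -0.92 0 0 0 0; 0.67 -0.92 0 0 0 0; 0.67 -0.92 0 0 0 0; 0.67 -0.92 0 0 0 0; 0.67 -0.92 0 0 0 0; 0.67 -0.92 0 0 0 0; 0.67 -0.92 0 0 0 0; 0.67 -0.92 0 0 0 0; 0.67 -0.92 0 0 0 0; 0.67 -0.92 0 0 0 0; 0.67 -0.92 0 0 0 0",
)

```text
t: 2.27
tool_pos: [0.4373, -0.2751, 0.1932]
tool_rot: [-3.139, -0.13, 0.0]
contact_force: [1.4, 1.0, 0.0]
opening: 0.0853
```

Emit:
step_arm(
  increments="0.67 -0.92 0.2 0 0 0; 0.67 -0.92 0.2 0 0 0; 0.67 -0.92 0.2 0 0 0; 0.67 -0.92 0.2 0 0 0; 0.67 -0.92 0.2 0 0 0; 0.67 -0.92 0.2 0 0 0; 0 0 0 0 0 0; 0 0 0 0 0 0",
)

```text
t: 2.93
tool_pos: [0.5254, -0.1294, 0.1627]
tool_rot: [-3.138, -0.135, 0.003]
contact_force: [0.9, -0.9, 0.6]
opening: 0.0858
```

```bash
cat > snap.py <<'E'
import sys,cv2
from station import ctrl
from h import *
def snap(tag,sb=(265,175,345,245),tb=(300,170,385,230)):
    for n,(a,b,c,d),s in (("scene",sb,7),("top",tb,7)):
        im=ctrl.get_image(n)["pixels"][:,:,::-1]; cv2.imwrite(f"pics/{n}_{tag}_full.png",im)
        cv2.imwrite(f"pics/{n}_{tag}.png",cv2.resize(im[b:d,a:c],None,fx=s,fy=s,interpolation=cv2.INTER_NEAREST))
snap(sys.argv[1]); o=where()
E
python3 snap.py a
```

```text
t 3.03 jig mm [  -1.1 -146.1  163.4] xdir 0.0835 zax [-0. -0. -1.] F [-0.3 -0.  -0.6] open 0.0856 q [-0.38 -0.13  1.84 -0.    1.43 -0.47]
```

View pics/scene_a.png

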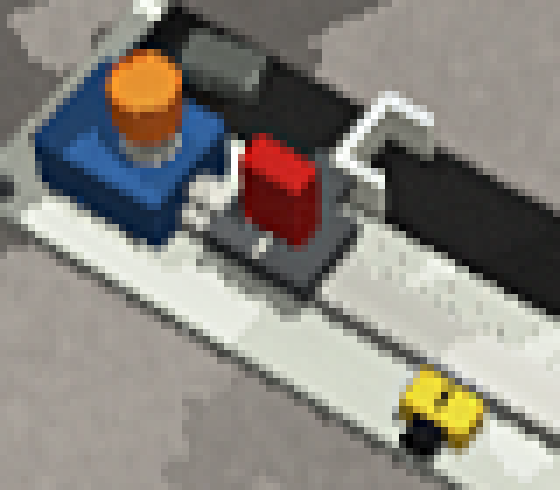

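View pics/top_a.png

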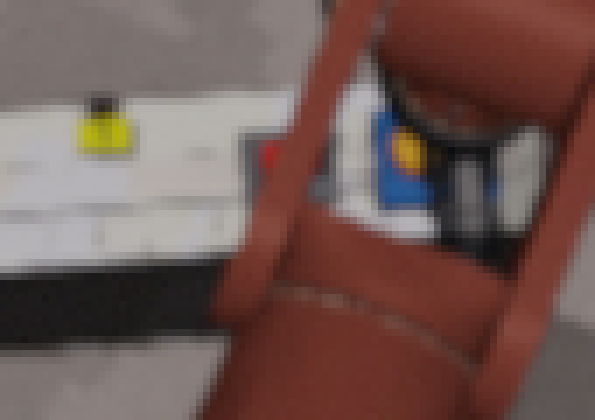

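The zoomed scene view shows the cap, grip and clamp clear of the gripper. In the top view the arm hides most of the cap. I'll widen the scene view to find the fingers.

```bash
python3 - <<'E'
import cv2
im=cv2.imread("pics/scene_a_full.png")[90:220,220:360]; cv2.imwrite("pics/sa2.png",cv2.resize(im,None,fx=4.5,fy=4.5,interpolation=cv2.INTER_CUBIC))
E
```

```text
(no output)
```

View pics/sa2.png

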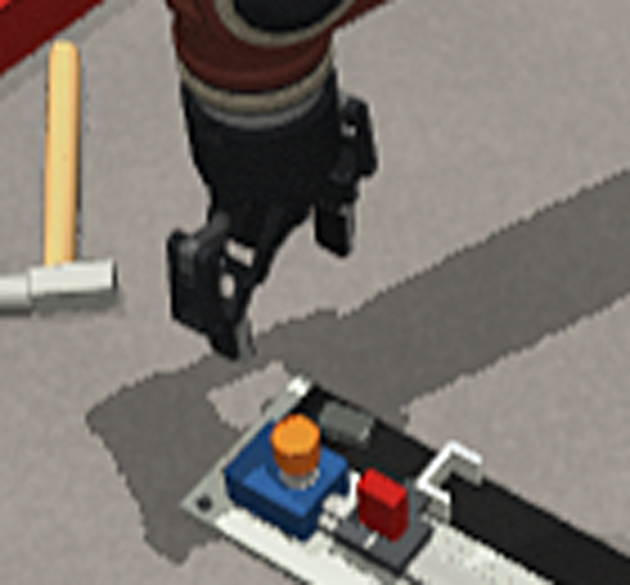

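```bash
python3 - <<'E'
from h import *
for x in (-49,-42,0,42,49): print(x, np.round((proj("scene",jig(J,[[(-1.1+x)/1e3,-.1461,.176]]))[0]-[220,90]+.5)*4.5-.5,0))
print(np.round((proj("scene",jig(J,[[0,-.147,.09]]))[0]-[220,90]+.5)*4.5-.5,0))
E
```

```text
-49 [335. 287.]
-42 [328. 294.]
0 [285. 341.]
42 [239. 389.]
49 [232. 397.]
[293. 430.]
```

```bash
python3 - <<'E'
from h import *
for z in (.163,.176,.19,.2,.21,.22):
  print(z,[np.round((proj("scene",jig(J,[[(-1.1+x)/1e3,-.1461+y,z]]))[0]-[220,90]+.5)*4.5-.5,0) for x,y in ((-50,0),(-50,.011),(0,0),(50,0),(50,.011))])
E
python3 - <<'E'
import cv2
im=cv2.imread("pics/scene_a_full.png")[125:175,250:310]; cv2.imwrite("pics/sa3.png",cv2.resize(im,None,fx=11,fy=11,interpolation=cv2.INTER_NEAREST))
E
```

```text
0.163 [array([337., 300.]), array([352., 308.]), array([286., 355.]), array([233., 412.]), array([248., 421.])]
0.176 [array([336., 286.]), array([351., 294.]), array([285., 341.]), array([231., 398.]), array([246., 407.])]
0.19 [array([335., 270.]), array([350., 278.]), array([283., 325.]), array([228., 383.]), array([244., 392.])]
0.2 [array([334., 258.]), array([349., 266.]), array([281., 314.]), array([226., 372.]), array([242., 381.])]
0.21 [array([333., 246.]), array([349., 254.]), array([280., 302.]), array([224., 360.]), array([240., 369.])]
0.22 [array([332., 234.]), array([348., 242.]), array([278., 290.]), array([222., 349.]), array([238., 358.])]
```

View pics/sa3.png

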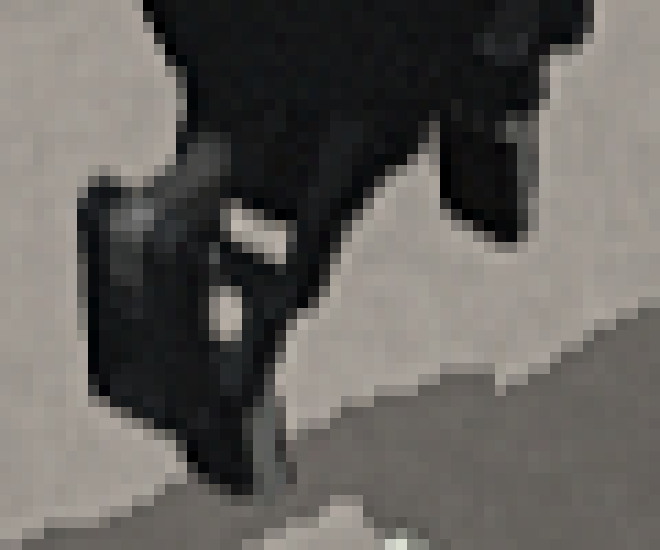

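```bash
python3 - <<'E'
from h import *
import cv2
print(proj("scene",[[.2597,-.568,.193],[.2597,-.568,.206],[.2597,-.568,.24]]))
a=np.radians(-65.4); d=np.array([np.cos(a),np.sin(a),0])*.05
print(proj("scene",[np.array([.2597,-.568,.206])+d,np.array([.2597,-.568,.206])-d]))
im=cv2.imread("pics/scene0.png")[0:60,190:280]; cv2.imwrite("pics/s0f.png",cv2.resize(im,None,fx=8,fy=8,interpolation=cv2.INTER_NEAREST))
for z in(.176,.215): print(z,[np.round((proj("top",jig(J,[[(-1.1+x)/1e3,-.1461,z]]))[0]-[300,170]+.5)*7-.5) for x in(-57,-42,0,42,57)])
E
```

```text
[[236.78907398  46.21307015]
 [236.07289484  42.60319752]
 [234.13958534  32.85842746]]
[[221.49989013  40.27302391]
 [250.80589228  44.95895342]]
0.176 [array([443., 243.]), array([440., 212.]), array([432., 124.]), array([425.,  37.]), array([422.,   6.])]
0.215 [array([450., 234.]), array([447., 202.]), array([439., 112.]), array([432.,  22.]), array([429., -10.])]
```

View pics/s0f.png

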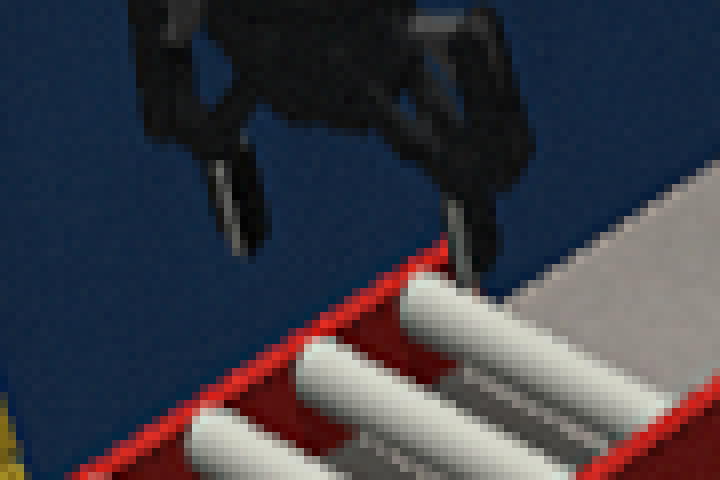

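The visible fingertips look higher than the TCP suggests. I'll shut the fingers here, since the tips then define the TCP, and check that against the camera model.

Emit:
step_arm(
  increments="0 0 0 0 0 0; 0 0 0 0 0 0; 0 0 0 0 0 0; 0 0 0 0 0 0; 0 0 0 0 0 0; 0 0 0 0 0 0; 0 0 0 0 0 0; 0 0 0 0 0 0",
  fingers=-1,
  newtons=20,
)

```text
t: 3.7
tool_pos: [0.5255, -0.1306, 0.1635]
tool_rot: [-3.139, -0.132, 0.0]
contact_force: [-0.2, -0.2, 1.2]
opening: 0.0002
```

```bash
python3 snap.py b; python3 - <<'E'
from h import *
import cv2
im=cv2.imread("pics/scene_b_full.png")[90:200,240:340]; cv2.imwrite("pics/sb2.png",cv2.resize(im,None,fx=6,fy=6,interpolation=cv2.INTER_NEAREST))
print([np.round((proj("scene",jig(J,[[(-1.1)/1e3,-.1461,z]]))[0]-[240,90]+.5)*6-.5) for z in (.163,.176,.2)])
print([np.round((proj("top",jig(J,[[(-1.1)/1e3,-.1461,z]]))[0]-[300,170]+.5)*7-.5) for z in (.163,.176,.2)])
E
```

```text
t 3.8 jig mm [  -0.7 -145.7  163.5] xdir 0.084 zax [-0. -0. -1.] F [ 0.5 -0.  -0.9] open 0.0 q [-0.38 -0.13  1.84 -0.    1.43 -0.46]
[array([262., 473.]), array([260., 454.]), array([255., 418.])]
[array([430., 128.]), array([432., 124.]), array([437., 116.])]
```

View pics/sb2.png

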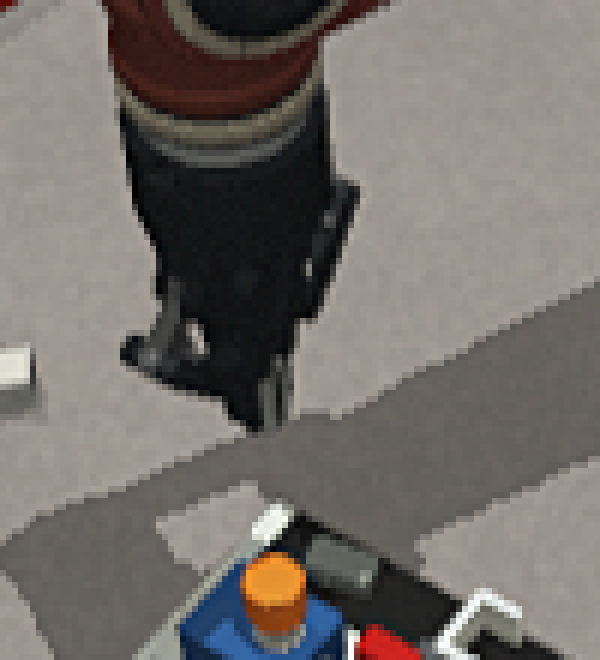

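View pics/top_b.png

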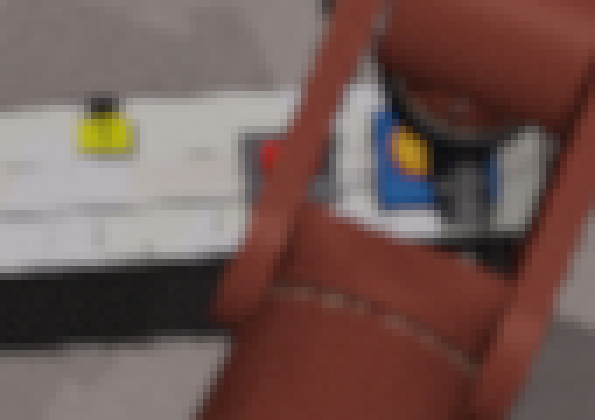

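```bash
python3 - <<'E'
from h import *
for z in (.14,.15,.163,.17,.18,.19,.2):
    w=ray("scene",((272+.5)/6-.5+240,(428+.5)/6-.5+90),z); print(z,np.round(w,4),np.round((proj("top",w)[0]-[300,170]+.5)*7-.5))
E
python3 - <<'E'
import cv2
im=cv2.imread("pics/top_b_full.png")[176:216,345:385]; cv2.imwrite("pics/tb3.png",cv2.resize(im,None,fx=14,fy=14,interpolation=cv2.INTER_NEAREST))
im=cv2.imread("pics/top_a_full.png")[176:216,345:385]; cv2.imwrite("pics/ta3.png",cv2.resize(im,None,fx=14,fy=14,interpolation=cv2.INTER_NEAREST))
E
```

```text
0.14 [ 0.4901 -0.1588  0.14  ] [484. 207.]
0.15 [ 0.4959 -0.1527  0.15  ] [473. 192.]
0.163 [ 0.5034 -0.1447  0.163 ] [459. 173.]
0.17 [ 0.5074 -0.1404  0.17  ] [451. 163.]
0.18 [ 0.5132 -0.1342  0.18  ] [440. 148.]
0.19 [ 0.519  -0.1281  0.19  ] [429. 133.]
0.2 [ 0.5248 -0.1219  0.2   ] [417. 117.]
```

View pics/tb3.png

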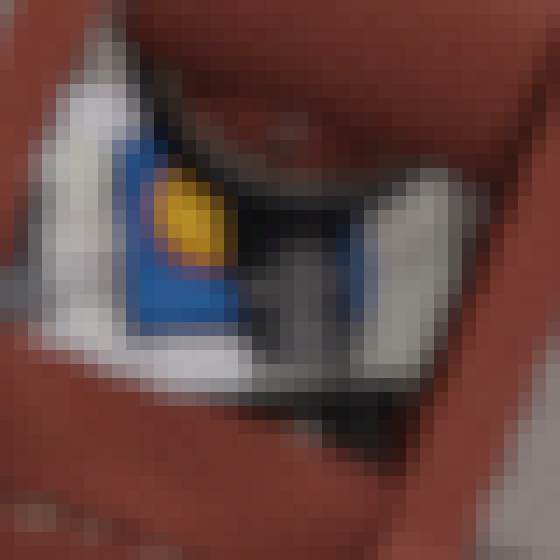

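View pics/ta3.png

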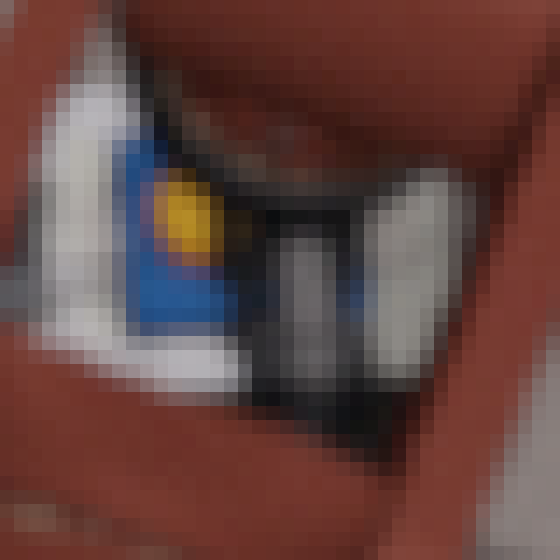

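```bash
python3 - <<'E'
from h import *
import cv2
print(proj("scene",[[0,0,0],[0,0,.05],[.1,0,0],[0,.1,0]]),proj("top",[[0,0,0],[0,0,.3],[0.1,0,0]]))
im=cv2.imread("pics/scene0.png")[80:170,360:490]; cv2.imwrite("pics/s0g.png",cv2.resize(im,None,fx=6,fy=6,interpolation=cv2.INTER_NEAREST))
E
```

```text
[[417.89377789 123.97938585]
 [421.07867028 113.08656312]
 [402.28894847 140.81029515]
 [443.84721401 137.52068121]] [[320.63857426 339.98198862]
 [319.82826729 360.68913299]
 [320.93234608 311.19115112]]
```

View pics/s0g.png

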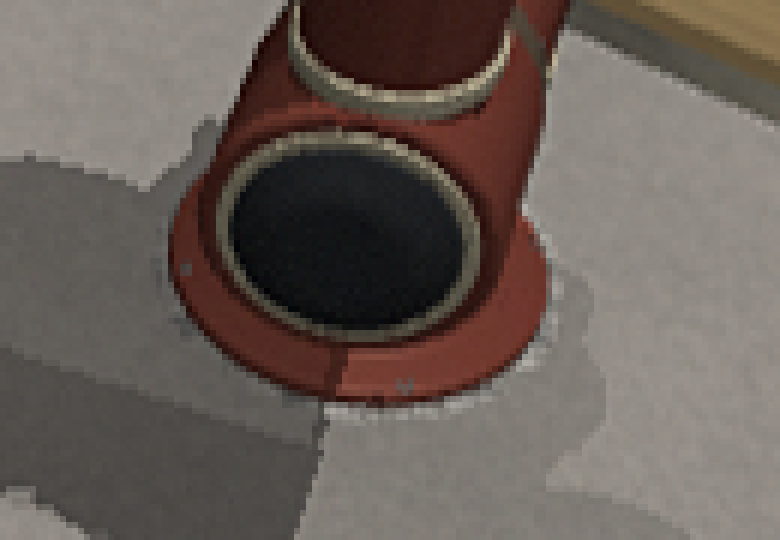

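View pics/top_b_full.png

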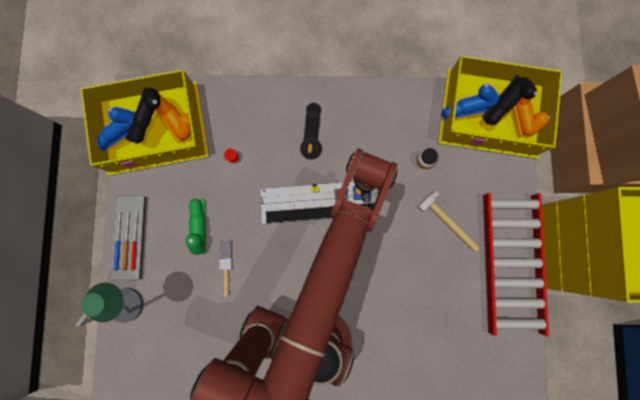

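View pics/scene_b_full.png

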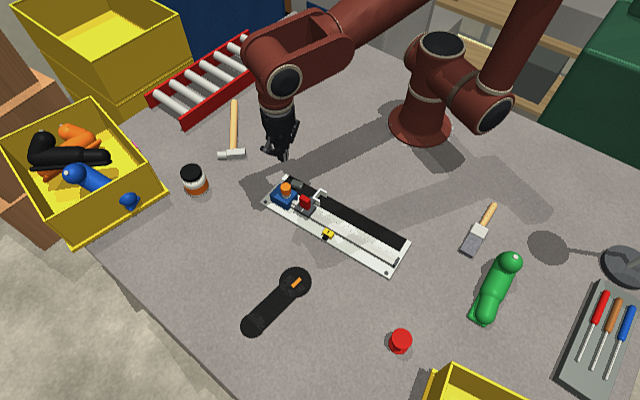

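```bash
python3 - <<'E'
from h import *
print("seen 234.5 33.9", proj("scene",[[.2597,-.568,.206],[.2597-.022,-.568-.014,.206],[.2597,-.568,.236]]))
print(ray("scene",(420,125.2),.01),ray("scene",(420,125.2),.03))
# vertical object test: glue jar 85 tall, spool 53 tall
im=cv2.imread("pics/scene0.png")[155:205,165:225]; cv2.imwrite("pics/jar.png",cv2.resize(im,None,fx=10,fy=10,interpolation=cv2.INTER_NEAREST))
im=cv2.imread("pics/top0.png")[140:175,400:455]; cv2.imwrite("pics/jart.png",cv2.resize(im,None,fx=10,fy=10,interpolation=cv2.INTER_NEAREST))
E
```

```text
seen 234.5 33.9 [[236.07289484  42.60319752]
 [237.93999861  37.80522482]
 [234.37168877  34.02833559]]
[0.01056875 0.01209665 0.01      ] [0.03070102 0.01906128 0.03      ]
```

View pics/jar.png

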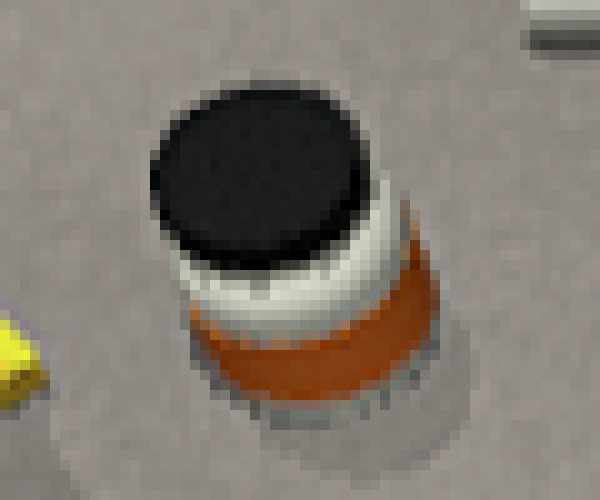

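View pics/jart.png

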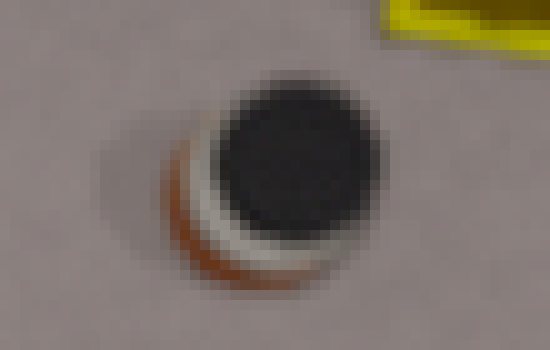

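The shut tips at about (285,161) in the scene image look roughly 27 mm higher than the reported TCP. I'll open part way, come down over the cap but stay clear of its 0.090 m top, and compare the tips with the cap directly.

Emit:
step_arm(
  increments="0 0 0.5 0 0 0; 0 0 0.5 0 0 0; 0 0 0.5 0 0 0; 0 0 0.5 0 0 0; 0 0 0 0 0 0; 0 0 0 0 0 0",
  fingers=0.4,
)

```text
t: 4.3
tool_pos: [0.5243, -0.1301, 0.1115]
tool_rot: [-3.137, -0.132, 0.005]
contact_force: [0.0, -0.6, 1.1]
opening: 0.0597
```

```bash
python3 snap.py c; python3 - <<'E'
from h import *
import cv2
im=cv2.imread("pics/scene_c_full.png")[120:210,240:340]; cv2.imwrite("pics/sc2.png",cv2.resize(im,None,fx=7,fy=7,interpolation=cv2.INTER_NEAREST))
for x in (-30,0,30): print(x,[np.round((proj("scene",jig(J,[[(x)/1e3,-.1461,z]]))[0]-[240,120]+.5)*7-.5) for z in (.113,.12,.14,.15)])
E
```

```text
t 4.4 jig mm [  -0.5 -145.8  113.6] xdir 0.084 zax [ 0. -0. -1.] F [-0.  -0.2  0.3] open 0.0592 q [-0.38 -0.08  1.88 -0.    1.34 -0.46]
-30 [array([360., 375.]), array([359., 364.]), array([356., 331.]), array([354., 315.])]
0 [array([314., 425.]), array([313., 414.]), array([309., 382.]), array([307., 366.])]
30 [array([267., 477.]), array([265., 467.]), array([260., 435.]), array([258., 419.])]
```

View pics/sc2.png

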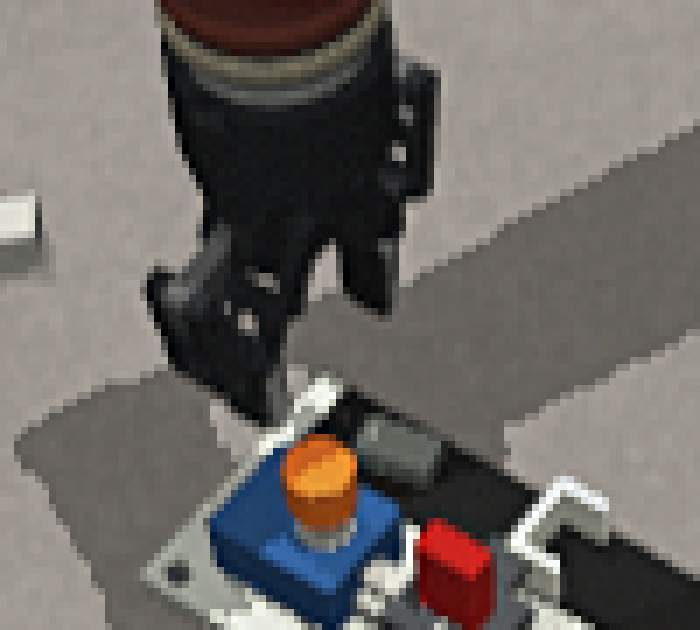

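View pics/top_c.png

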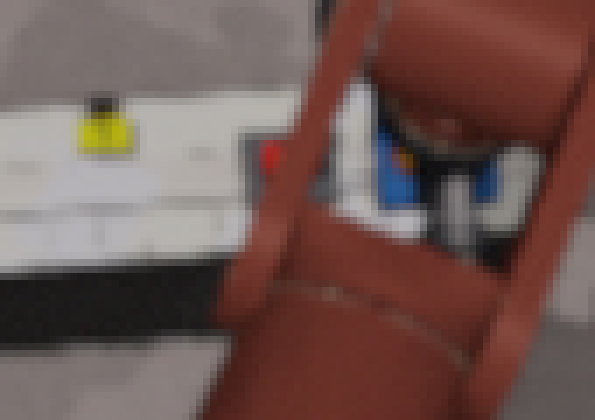

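The visible tips, at (278,425) and (385,315) in the crop, still sit about 35 mm above the nominal height. The housing is clear even at the nominal height, so I'll descend gently to it and test by closing.

Emit:
step_arm(
  increments="0 0 0.4 0 0 0; 0 0 0.4 0 0 0; 0 0 0.4 0 0 0; 0 0 0.4 0 0 0; 0 0 0.3 0 0 0; 0 0 0 0 0 0; 0 0 0 0 0 0",
)

```text
t: 4.98
tool_pos: [0.5249, -0.1303, 0.065]
tool_rot: [-3.138, -0.132, 0.003]
contact_force: [0.3, -0.1, 1.4]
opening: 0.06
```

```bash
python3 snap.py d; python3 - <<'E'
import cv2
im=cv2.imread("pics/scene_d_full.png")[120:210,240:340]; cv2.imwrite("pics/sd2.png",cv2.resize(im,None,fx=7,fy=7,interpolation=cv2.INTER_NEAREST))
E
```

```text
t 5.08 jig mm [  -0.4 -145.9   66.4] xdir 0.084 zax [ 0.001 -0.    -1.   ] F [-0.5 -0.2 -0.3] open 0.0599 q [-0.38 -0.03  1.92  0.    1.25 -0.46]
```

View pics/sd2.png

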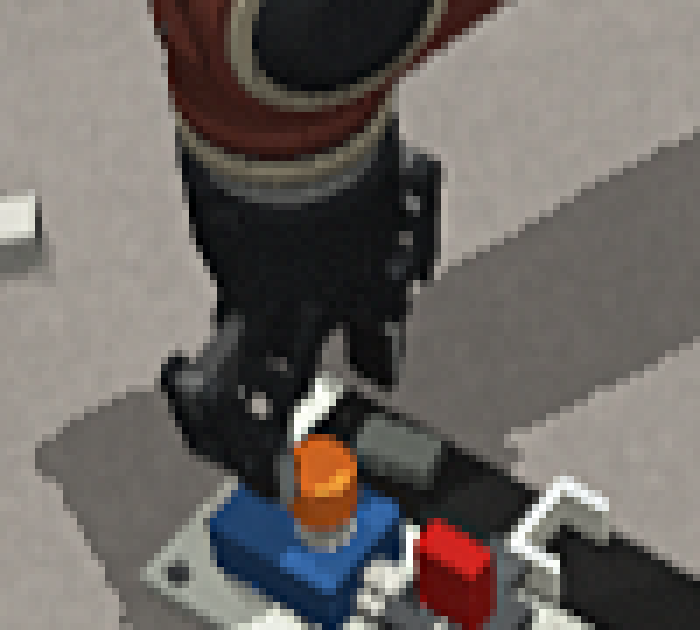

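Emit:
step_arm(
  increments="0 0 0 0 0 0; 0 0 0 0 0 0; 0 0 0 0 0 0; 0 0 0 0 0 0; 0 0 0 0 0 0",
  fingers=-0.6,
  newtons=20,
)

```text
t: 5.5
tool_pos: [0.5257, -0.1306, 0.0662]
tool_rot: [3.139, 0.132, 0.001]
contact_force: [-0.4, 0.0, 0.3]
opening: 0.0173
```

```bash
python3 snap.py e; python3 - <<'E'
import cv2
im=cv2.imread("pics/scene_e_full.png")[120:210,240:340]; cv2.imwrite("pics/se2.png",cv2.resize(im,None,fx=7,fy=7,interpolation=cv2.INTER_NEAREST))
E
```

```text
t 5.6 jig mm [  -0.7 -145.8   66.1] xdir 0.084 zax [ 0. -0. -1.] F [-0.3 -0.6  0.9] open 0.0173 q [-0.38 -0.03  1.92  0.    1.25 -0.46]
```

View pics/se2.png

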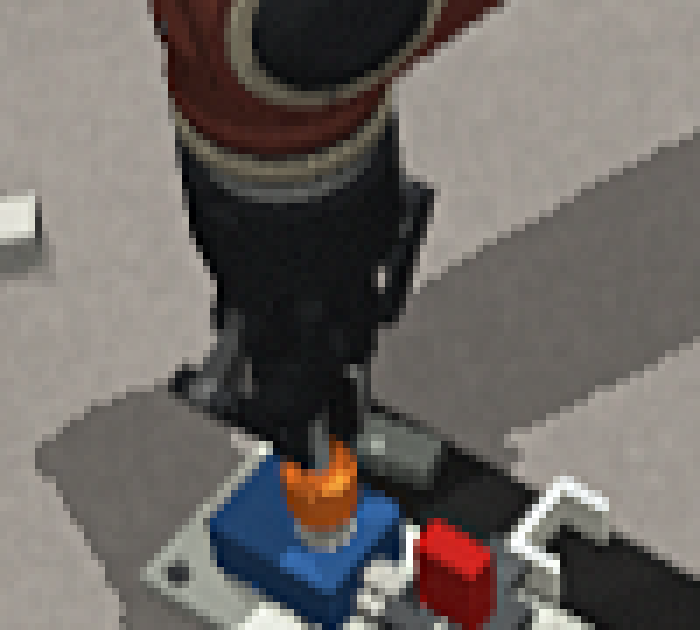

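```bash
python3 - <<'E'
from h import *
for x,y in ((9,-135),(9,-157),(12,-146)):
  print(x,y,[(z,np.round((proj("scene",jig(J,[[x/1e3,y/1e3,z]]))[0]-[240,120]+.5)*7-.5).tolist()) for z in (.07,.08,.09,.095,.1,.105,.11)])
E
```

```text
9 -135 [(0.07, [331.0, 518.0]), (0.08, [329.0, 504.0]), (0.09, [327.0, 489.0]), (0.095, [326.0, 481.0]), (0.1, [325.0, 474.0]), (0.105, [324.0, 466.0]), (0.11, [324.0, 458.0])]
9 -157 [(0.07, [287.0, 493.0]), (0.08, [285.0, 478.0]), (0.09, [282.0, 463.0]), (0.095, [281.0, 456.0]), (0.1, [280.0, 448.0]), (0.105, [279.0, 441.0]), (0.11, [278.0, 433.0])]
12 -146 [(0.07, [304.0, 510.0]), (0.08, [302.0, 496.0]), (0.09, [300.0, 481.0]), (0.095, [299.0, 474.0]), (0.1, [298.0, 466.0]), (0.105, [297.0, 458.0]), (0.11, [296.0, 451.0])]
```

Closing gave 17 mm with nothing between the fingers. In the image the tip at (325,468) sits just above the cap, so the real tips are well above the reported TCP. I'll touch the top of the cap (0.090 m) lightly to measure the offset.

Emit:
step_arm(
  increments="0 0 0.15 0 0 0; 0 0 0.15 0 0 0; 0 0 0 0 0 0",
)

```text
t: 5.85
tool_pos: [0.5248, -0.1302, 0.0573]
tool_rot: [-3.138, -0.132, 0.003]
contact_force: [-0.7, -0.1, 0.3]
opening: 0.017
```

Emit:
step_arm(
  increments="0 0 0.08 0 0 0; 0 0 0 0 0 0",
)

```text
t: 6.02
tool_pos: [0.5252, -0.1304, 0.0559]
tool_rot: [-3.138, -0.132, 0.001]
contact_force: [-0.5, -0.0, 0.8]
opening: 0.0171
```

Emit:
step_arm(
  increments="0 0 0.08 0 0 0; 0 0 0 0 0 0",
)

```text
t: 6.18
tool_pos: [0.5254, -0.1305, 0.0542]
tool_rot: [-3.139, -0.132, 0.001]
contact_force: [-0.5, -0.0, -0.3]
opening: 0.017
```

Emit:
step_arm(
  increments="0 0 0.08 0 0 0; 0 0 0 0 0 0",
)

```text
t: 6.35
tool_pos: [0.5258, -0.1306, 0.0526]
tool_rot: [3.139, 0.132, 0.001]
contact_force: [0.3, 0.5, 0.3]
opening: 0.0173
```

Emit:
step_arm(
  increments="0 0 0.08 0 0 0; 0 0 0 0 0 0",
)

```text
t: 6.52
tool_pos: [0.526, -0.1307, 0.0524]
tool_rot: [3.139, 0.132, 0.0]
contact_force: [-3.7, 1.5, 9.5]
opening: 0.0172
```

```bash
python3 snap.py f; python3 - <<'E'
import cv2
im=cv2.imread("pics/scene_f_full.png")[140:210,260:340]; cv2.imwrite("pics/sf2.png",cv2.resize(im,None,fx=8,fy=8,interpolation=cv2.INTER_NEAREST))
E
```

```text
t 6.62 jig mm [  -0.3 -145.9   52.4] xdir 0.0841 zax [ 0. -0. -1.] F [-3.8  2.4  9.7] open 0.0169 q [-0.38 -0.01  1.93 -0.    1.23 -0.46]
```

View pics/sf2.png

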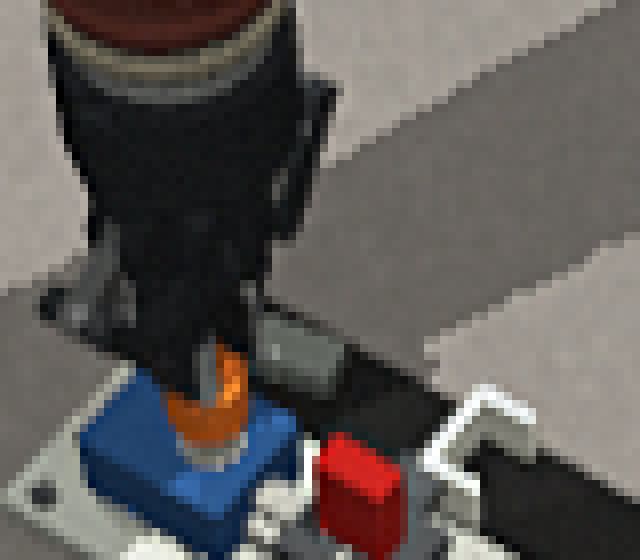

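The touch gave about 10 N at a reported z of 0.0525, with the tips on the cap top at 0.090. So the real tips sit about 35 mm above the reported TCP, and the sideways alignment agrees with the pictures. I'll use that offset from here: back off, open, and straddle the cap.

Emit:
step_arm(
  increments="0 0 -0.4 0 0 0; 0 0 0 0 0 0; 0 0 0 0 0 0; 0 0 0 0 0 0; 0 0 0 0 0 0",
  fingers=0.4,
)

```text
t: 7.03
tool_pos: [0.5253, -0.1304, 0.06]
tool_rot: [-3.139, -0.132, 0.001]
contact_force: [0.6, 0.5, 0.3]
opening: 0.0598
```

Emit:
step_arm(
  increments="0 0 0.3 0 0 0; 0 0 0.3 0 0 0; 0 0 0.3 0 0 0; 0 0 0.3 0 0 0; 0 0 0.2 0 0 0; 0 0 0 0 0 0; 0 0 0 0 0 0",
)

```text
t: 7.62
tool_pos: [0.5251, -0.1304, 0.0248]
tool_rot: [-3.138, -0.132, 0.002]
contact_force: [0.2, -0.5, 1.1]
opening: 0.0598
```

```bash
python3 snap.py g; python3 - <<'E'
import cv2
im=cv2.imread("pics/scene_g_full.png")[140:210,260:340]; cv2.imwrite("pics/sg2.png",cv2.resize(im,None,fx=8,fy=8,interpolation=cv2.INTER_NEAREST))
E
```

```text
t 7.72 jig mm [  -0.4 -145.9   25.8] xdir 0.084 zax [ 0.001 -0.    -1.   ] F [0.2 0.5 0.1] open 0.0597 q [-0.38  0.02  1.94  0.    1.18 -0.46]
```

View pics/sg2.png

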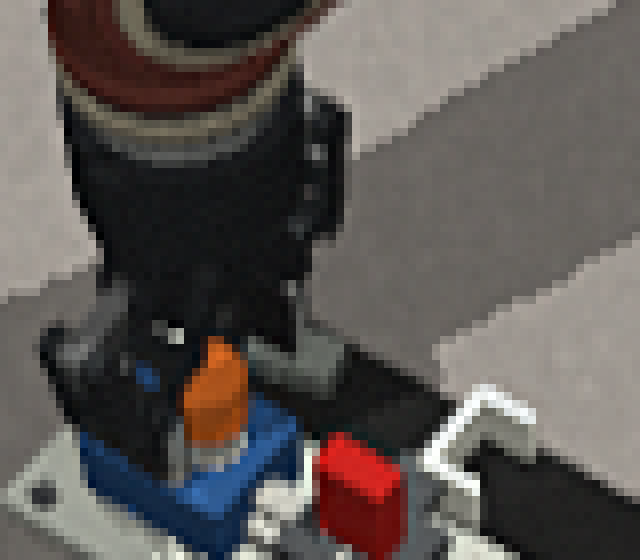

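The +x finger is in front of the cap, with its tip at (175,485), and the other finger is behind it. Now I'll pinch.

Emit:
step_arm(
  increments="0 0 0 0 0 0; 0 0 0 0 0 0; 0 0 0 0 0 0; 0 0 0 0 0 0; 0 0 0 0 0 0",
  fingers=-0.8,
  newtons=40,
)

```text
t: 8.13
tool_pos: [0.5287, -0.1306, 0.0273]
tool_rot: [3.138, 0.132, 0.011]
contact_force: [7.7, 2.4, 0.1]
opening: 0.0288
```

```bash
python3 -c "
from h import *
where()"
```

```text
t 8.13 jig mm [   2.4 -146.    27.3] xdir 0.0839 zax [ 0.007 -0.    -1.   ] F [7.7 2.4 0.1] open 0.0288 q [-0.38  0.02  1.94  0.    1.18 -0.47]
```

The pads hold something 29 mm across, which is the cap's head. The side load shows the cap lies about 3 mm to +x of centre. I'll ease that off and pull up.

Emit:
step_arm(
  increments="0.12 0 0 0 0 0; 0 0 -0.1 0 0 0; 0 0 -0.1 0 0 0; 0 0 -0.1 0 0 0; 0 0 0 0 0 0",
)

```text
t: 8.55
tool_pos: [0.5286, -0.1305, 0.0334]
tool_rot: [3.139, 0.132, 0.0]
contact_force: [-0.2, -0.9, -1.4]
opening: 0.0285
```

Emit:
step_arm(
  increments="0 0 -0.1 0 0 0; 0 0 -0.1 0 0 0; 0 0 -0.1 0 0 0; 0 0 0 0 0 0; 0 0 0 0 0 0",
)

```text
t: 8.97
tool_pos: [0.5286, -0.1305, 0.041]
tool_rot: [3.138, 0.132, 0.0]
contact_force: [-0.8, -1.1, 0.6]
opening: 0.0286
```

```bash
python3 snap.py i; python3 - <<'E'
import cv2
im=cv2.imread("pics/scene_i_full.png")[140:210,260:340]; cv2.imwrite("pics/si2.png",cv2.resize(im,None,fx=8,fy=8,interpolation=cv2.INTER_NEAREST))
E
```

```text
t 9.07 jig mm [   2.3 -145.9   40.7] xdir 0.084 zax [ 0. -0. -1.] F [-0.4 -1.9  0.2] open 0.0289 q [-0.38  0.01  1.93 -0.    1.21 -0.46]
```

View pics/si2.png

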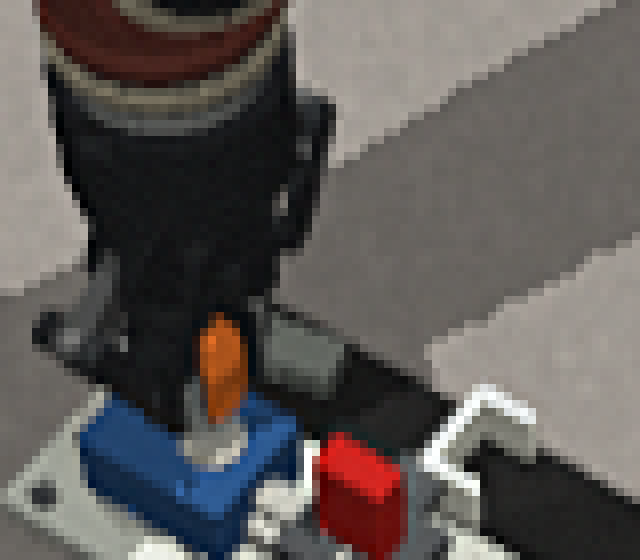

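The cap's lower rim has risen to (225,420) and more stem shows. I'll nudge up a little more to feel the end stop as a check.

Emit:
step_arm(
  increments="0 0 -0.06 0 0 0; 0 0 -0.04 0 0 0; 0 0 0 0 0 0; 0 0 0 0 0 0",
)

```text
t: 9.4
tool_pos: [0.5285, -0.1304, 0.0427]
tool_rot: [3.139, 0.132, 0.0]
contact_force: [1.5, -4.0, -3.7]
opening: 0.0289
```

Emit:
step_arm(
  increments="0 0 0 0 0 0; 0 0 0 0 0 0; 0 0 0 0 0 0; 0 0 0 0 0 0; 0 0 -0.5 0 0 0; 0 0 -0.6 0 0 0; 0 0 -0.6 0 0 0; 0 0 0 0 0 0",
  fingers=0.4,
)

```text
t: 10.07
tool_pos: [0.5312, -0.1312, 0.0902]
tool_rot: [3.136, 0.132, 0.01]
contact_force: [1.9, 0.0, 1.0]
opening: 0.0599
```

```bash
python3 snap.py j; python3 - <<'E'
import cv2
im=cv2.imread("pics/scene_j_full.png")[140:210,260:340]; cv2.imwrite("pics/sj2.png",cv2.resize(im,None,fx=8,fy=8,interpolation=cv2.INTER_NEAREST))
E
```

```text
t 10.17 jig mm [   3.  -146.    86.8] xdir 0.0841 zax [ 0.002 -0.001 -1.   ] F [ 0.3 -0.4 -1.2] open 0.0598 q [-0.38 -0.05  1.9   0.    1.29 -0.46]
```

View pics/sj2.png

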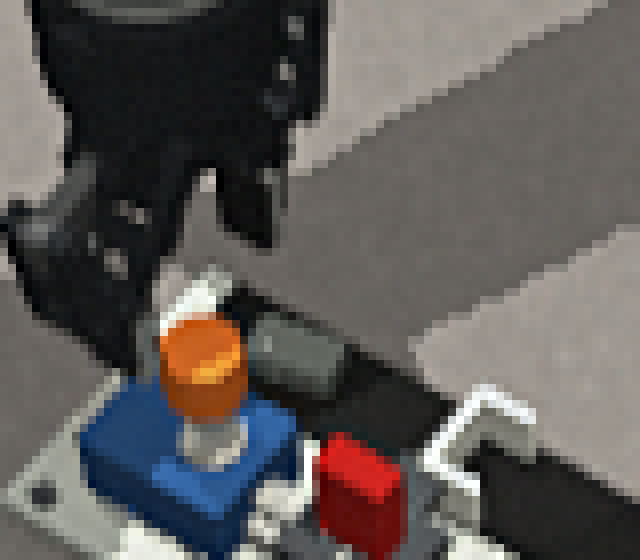

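The cap stands raised by itself, with its top at about (203,350) and the stem showing. Next I'll move over the red grip, narrow the opening and descend.

Emit:
step_arm(
  increments="0 -0.62 0 0 0 0; 0 -0.62 0 0 0 0; 0 -0.62 0 0 0 0; 0 -0.62 0 0 0 0; 0 0 0.4 0 0 0; 0 0 0.4 0 0 0; 0 0 0.2 0 0 0; 0 0 0 0 0 0; 0 0 0 0 0 0",
  fingers=0.1,
)

```text
t: 10.92
tool_pos: [0.5226, -0.069, 0.0593]
tool_rot: [-3.138, -0.131, 0.003]
contact_force: [0.3, -0.3, -0.3]
opening: 0.0471
```

```bash
python3 snap.py k; python3 - <<'E'
import cv2
im=cv2.imread("pics/scene_k_full.png")[140:210,260:340]; cv2.imwrite("pics/sk2.png",cv2.resize(im,None,fx=8,fy=8,interpolation=cv2.INTER_NEAREST))
E
```

```text
t 11.02 jig mm [  2.4 -84.3  60.6] xdir 0.0832 zax [ 0. -0. -1.] F [-0.6  0.   0.2] open 0.0471 q [-0.27 -0.06  1.95 -0.    1.24 -0.36]
```

View pics/sk2.png

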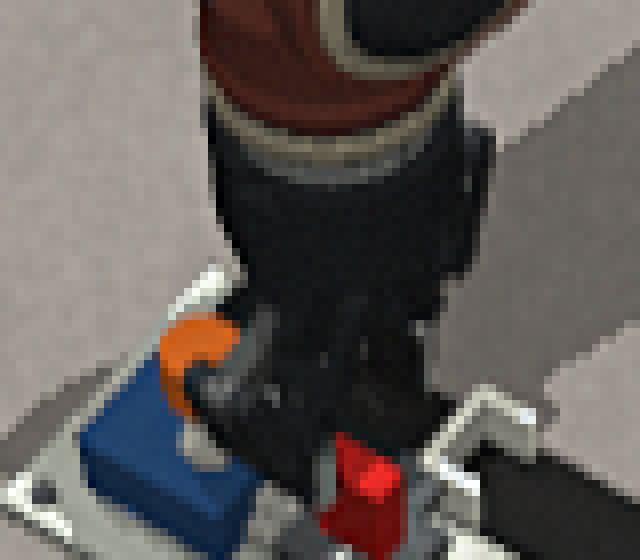

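Emit:
step_arm(
  increments="0 0 0.3 0 0 0; 0 0 0.3 0 0 0; 0 0 0.3 0 0 0; 0 0 0.3 0 0 0; 0 0 0.14 0 0 0; 0 0 0 0 0 0; 0 0 0 0 0 0",
)

```text
t: 11.6
tool_pos: [0.523, -0.0684, 0.0265]
tool_rot: [-3.139, -0.132, 0.001]
contact_force: [-0.2, 1.1, 0.7]
opening: 0.0473
```

```bash
python3 snap.py l; python3 - <<'E'
import cv2
im=cv2.imread("pics/scene_l_full.png")[160:240,260:350]; cv2.imwrite("pics/sl2.png",cv2.resize(im,None,fx=7,fy=7,interpolation=cv2.INTER_NEAREST))
E
```

```text
t 11.7 jig mm [  2.6 -83.8  27.4] xdir 0.0841 zax [ 0.001 -0.    -1.   ] F [ 0.5 -0.4 -0.4] open 0.0466 q [-0.27 -0.01  1.97  0.    1.18 -0.36]
```

View pics/sl2.png

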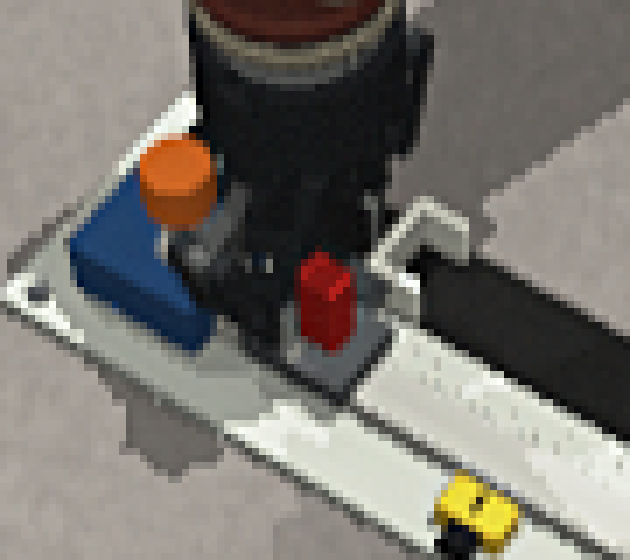

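The fingers straddle the red grip just above the carriage, with the +x tip at about (285,355). Closing.

Emit:
step_arm(
  increments="0 0 0 0 0 0; 0 0 0 0 0 0; 0 0 0 0 0 0; 0 0 0 0 0 0; 0 0 0 0 0 0; 0 0 0 0 0 0",
  fingers=-1,
  newtons=40,
)

```text
t: 12.2
tool_pos: [0.5232, -0.0687, 0.0276]
tool_rot: [3.139, 0.132, -0.001]
contact_force: [-4.6, -0.7, 6.3]
opening: 0.015
```

```bash
python3 snap.py m; python3 - <<'E'
import cv2
im=cv2.imread("pics/scene_m_full.png")[160:240,260:350]; cv2.imwrite("pics/sm2.png",cv2.resize(im,None,fx=7,fy=7,interpolation=cv2.INTER_NEAREST))
E
```

```text
t 12.3 jig mm [  2.2 -83.8  27.6] xdir 0.0843 zax [-0. -0. -1.] F [-3.4 -0.1  5.3] open 0.0152 q [-0.27 -0.01  1.97 -0.    1.18 -0.36]
```

View pics/sm2.png

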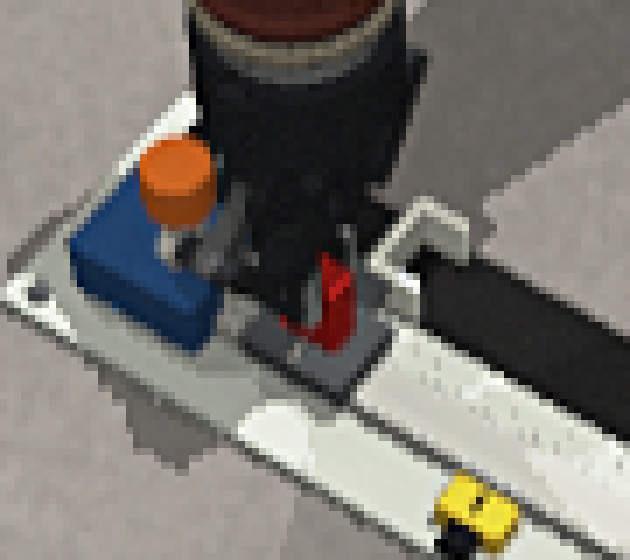

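The grip is held, with the opening at 15 mm. I'll slide most of the way, about 78 of the estimated 94 mm, at moderate speed and then look.

Emit:
step_arm(
  increments="0 -0.1 0 0 0 0; 0 -0.2 0 0 0 0; 0 -0.3 0 0 0 0; 0 -0.3 0 0 0 0; 0 -0.3 0 0 0 0; 0 -0.3 0 0 0 0; 0 0 0 0 0 0; 0 0 0 0 0 0",
)

```text
t: 12.97
tool_pos: [0.5199, -0.0313, 0.0276]
tool_rot: [3.138, 0.133, -0.001]
contact_force: [-4.8, -1.4, 5.4]
opening: 0.0154
```

Emit:
step_arm(
  increments="0 -0.3 0 0 0 0; 0 -0.3 0 0 0 0; 0 -0.3 0 0 0 0; 0 -0.3 0 0 0 0; 0 -0.3 0 0 0 0; 0 -0.1 0 0 0 0; 0 0 0 0 0 0; 0 0 0 0 0 0",
)

```text
t: 13.63
tool_pos: [0.5164, 0.0089, 0.0276]
tool_rot: [3.139, 0.133, -0.002]
contact_force: [-5.1, -0.4, 6.7]
opening: 0.0153
```

```bash
python3 snap.py n; python3 - <<'E'
import cv2
im=cv2.imread("pics/scene_n_full.png")[180:250,275:355]; cv2.imwrite("pics/sn2.png",cv2.resize(im,None,fx=9,fy=8.5,interpolation=cv2.INTER_NEAREST))
E
```

```text
t 13.73 jig mm [ 1.9 -6.1 27.6] xdir 0.0845 zax [-0.001 -0.    -1.   ] F [-4.  -1.2  7.5] open 0.0148 q [-0.13 -0.04  2.   -0.    1.18 -0.21]
```

View pics/sn2.png

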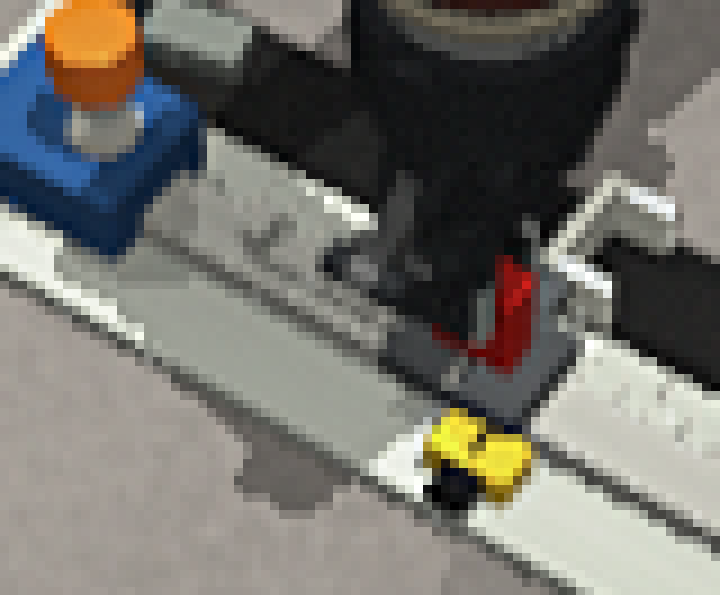

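View pics/top_n.png

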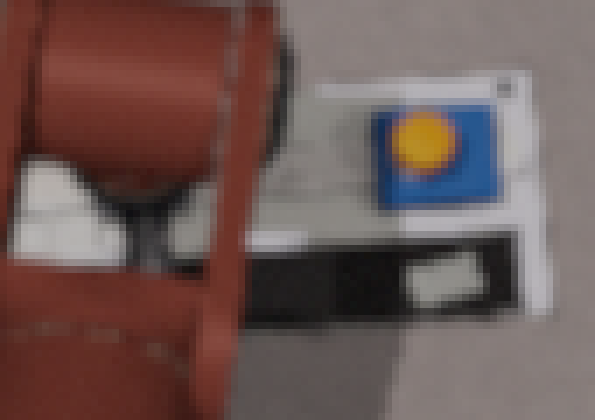

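```bash
cat > mk.py <<'E'
from h import *
def jy(uv,z):
    w=ray("scene",uv,z)[:2]-J[:2]; c,s=np.cos(J[2]),np.sin(J[2]); return np.round([1e3*(c*w[0]+s*w[1]),1e3*(-s*w[0]+c*w[1])],1)
E
python3 - <<'E'
from mk import *
F=lambda c:((c[0]+.5)/9-.5+275,(c[1]+.5)/8.5-.5+180)
for c,z in (((462,362),.042),((456,375),.042),((450,385),.042),((483,440),.03),((478,443),.03)): print(c,z,jy(F(c),z))
E
```

```text
(462, 362) 0.042 [10.9 -2.7]
(456, 375) 0.042 [16.  -1.5]
(450, 385) 0.042 [20.1 -1. ]
(483, 440) 0.03 [25.5 14.8]
(478, 443) 0.03 [27.3 14.2]
```

Emit:
step_arm(
  increments="0 -0.12 0 0 0 0; 0 -0.12 0 0 0 0; 0 -0.12 0 0 0 0; 0 -0.08 0 0 0 0; 0 0 0 0 0 0; 0 0 0 0 0 0",
)

```text
t: 14.23
tool_pos: [0.5154, 0.02, 0.0276]
tool_rot: [-3.138, -0.132, 0.002]
contact_force: [-5.8, 0.6, 7.6]
opening: 0.015
```

Emit:
step_arm(
  increments="0 -0.04 0 0 0 0; 0 -0.04 0 0 0 0; 0 0 0 0 0 0; 0 0 0 0 0 0",
)

```text
t: 14.57
tool_pos: [0.5152, 0.0224, 0.0276]
tool_rot: [-3.137, -0.132, 0.002]
contact_force: [-5.7, 2.4, 7.0]
opening: 0.0153
```

```bash
python3 -c "
from h import *
where()"
```

```text
t 14.57 jig mm [ 1.9  7.6 27.6] xdir 0.0843 zax [-0.002  0.001 -1.   ] F [-5.7  2.4  7. ] open 0.0153 q [-0.1  -0.04  2.    0.    1.18 -0.19]
```

The force along the rail has turned positive (+2.4 N), so the notch is starting to pull. I'll take 1 mm steps.

Emit:
step_arm(
  increments="0 -0.04 0 0 0 0; 0 0 0 0 0 0; 0 0 0 0 0 0",
)

```text
t: 14.82
tool_pos: [0.5151, 0.024, 0.0276]
tool_rot: [-3.136, -0.132, 0.002]
contact_force: [-6.8, 5.0, 7.6]
opening: 0.015
```

Emit:
step_arm(
  increments="0 -0.04 0 0 0 0; 0 0 0 0 0 0; 0 0 0 0 0 0",
)

```text
t: 15.07
tool_pos: [0.515, 0.0245, 0.0276]
tool_rot: [-3.137, -0.132, 0.002]
contact_force: [-5.5, 2.4, 7.7]
opening: 0.0152
```

Emit:
step_arm(
  increments="0 -0.03 0 0 0 0; 0 0 0 0 0 0; 0 0 0 0 0 0; 0 0 0 0 0 0",
)

```text
t: 15.4
tool_pos: [0.515, 0.0249, 0.0275]
tool_rot: [-3.138, -0.132, 0.002]
contact_force: [-5.1, 1.2, 7.9]
opening: 0.0155
```

```bash
python3 snap.py p; python3 - <<'E'
import cv2
im=cv2.imread("pics/scene_p_full.png")[180:250,275:355]; cv2.imwrite("pics/sp2.png",cv2.resize(im,None,fx=9,fy=8.5,interpolation=cv2.INTER_NEAREST))
E
```

```text
t 15.5 jig mm [ 1.8 10.1 27.5] xdir 0.0843 zax [-0.002  0.001 -1.   ] F [-5.7  1.   7. ] open 0.0154 q [-0.1  -0.04  2.    0.    1.18 -0.18]
```

View pics/sp2.png

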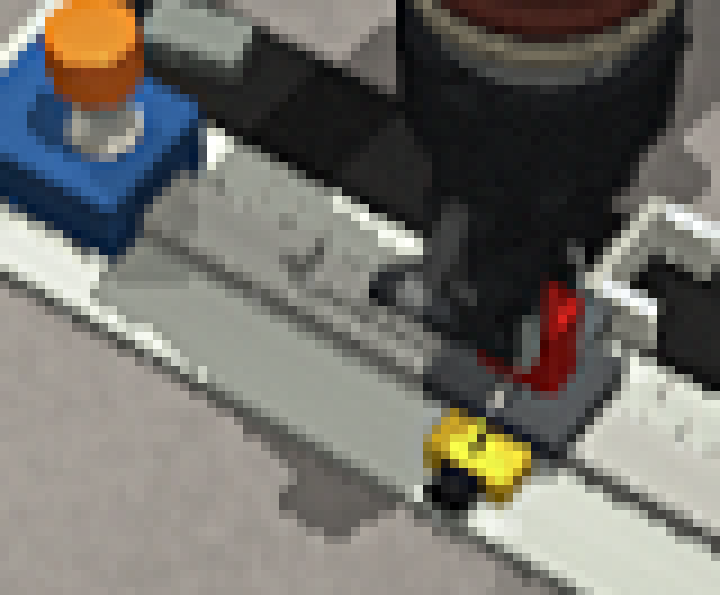

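```bash
python3 - <<'E'
from mk import *
F=lambda c:((c[0]+.5)/9-.5+275,(c[1]+.5)/8.5-.5+180)
for c,z in (((504,383),.042),((498,396),.042),((492,406),.042),((483,440),.03),((478,443),.03)): print(c,z,jy(F(c),z))
E
```

```text
(504, 383) 0.042 [10.3 12.1]
(498, 396) 0.042 [15.3 13.3]
(492, 406) 0.042 [19.4 13.8]
(483, 440) 0.03 [25.5 14.8]
(478, 443) 0.03 [27.3 14.2]
```

Emit:
step_arm(
  increments="0 -0.01 0 0 0 0; 0 0 0 0 0 0; 0 0 0 0 0 0; 0 0 0 0 0 0",
)

```text
t: 15.83
tool_pos: [0.515, 0.025, 0.0276]
tool_rot: [-3.138, -0.132, 0.002]
contact_force: [-6.2, 0.8, 7.2]
opening: 0.0152
```

The white mark at y = 13.8 mm meets the black one at about 14.5 mm, and the force along the rail is down to 0.8 N at rest. The cap is still up, so I'm handing in.

```bash
python3 - <<'E'
from h import *
from station import ctrl
o=where(); print(np.round(o["dq"],4)); print(ctrl.finish_job())
E
```

```text
t 15.83 jig mm [ 1.9 10.2 27.6] xdir 0.0843 zax [-0.001  0.    -1.   ] F [-6.2  0.8  7.2] open 0.0152 q [-0.1  -0.04  2.    0.    1.18 -0.18]
[-0.002  -0.0003  0.0025 -0.0007  0.0016 -0.0002]
the job is handed in; nothing more can be done
None
```

I raised the lock cap to its click, then slid the heel stop into the notch by its red grip, and handed in at 15.8 s with the grip still held. No verdict was reported.

**Last checks**
- **Cap:** it rose about 14.6 mm by the arm's reading and resisted a further nudge with about 4 N. It was still up in the last picture.
- **Notch:** the pull along the rail grew to +5 N, then fell to +0.8 N at rest, as the ball dropped in. The carriage's white mark is within about 1 mm of the clamp's black mark.
- **Grip:** the fingers hold the red grip at 40 N commanded, 15 mm apart on the 16 mm grip.
- **Bystanders:** the clamp and wax block looked unmoved in the last close-ups. I took no final measurement of the other things on the bench, but the arm only touched the cap and the grip.

**What disagreed**
- **Fingertip height:** the real fingertips sat about 35 mm above the reported TCP, seen in the pictures and confirmed by touching the cap's top with about 10 N. I gripped at a height where the grasp point should be within 30 mm of the grip's centre by either reading: about 15 mm by the real tips, about 20 mm by the reported TCP.
- **Cap-to-grip gap:** I measured 66 mm in the pictures, against the stated 54 to 62 mm.
- **Sideways position:** the cap lay about 3 mm to +x of my estimate, so I corrected for that.
- **Steady load at the end:** about 6 N sideways and 7 N vertical remained on the tool while gripping.

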